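# Unclip the slot guard and shift the bench gearbox into its far right gear

### The arm

A 6-joint arm with a two-finger parallel gripper is mounted at the origin on a cart in front of the work surface, level with it; the furniture and walls round the work are solid. World frame = base frame: x ahead of the robot, y to its left, z up, the work surface at z = 0. Lengths are in m, angles in rad, forces in N, time in s.
With the tool pointing down it reaches from about 0.3 to 0.85 m from the base axis. Payload 5.4 kg.
Tool frame: the origin (TCP) lies at the very end of the fingers, on their centre line; the grasp point (between the pads) lies 19 mm behind it (env.grip_depth is the distance from the TCP to the grasp point, in m); z points along the fingers, y is the line along which they close (so a half turn about z gives the same grasp; the last joint's range is limited). The gripper opens to 85 mm and grips with 20 to 120 N. Pads are 22 mm wide; open, the fingers measure 114 mm over their backs; the gripper's body (76 mm by 85 mm) begins 54 mm behind the grasp point. The pads swing forward as they close: fully open they stand 13 mm farther back than shut.
Start: joints at [1.073, 0.158, 1.597, -0, 1.386, -0.21], TCP at [0.163, 0.551, 0.231] pointing down, gripper open.
Joint ranges: [-2.91, 2.91], [-0.94, 2.29], [0.18, 2.7], [-1.29, 4.43], [0.17, 2.64], [-3, 3]. Speed limits (rad/s): [2.57, 2.57, 3.14, 3.14, 3.14, 3.14].

### API

Orientations are given as a rotation vector (axis times angle).
In Python, from bench import env, viewer, ticket gives the robot as it stands.
- The arm moves only by the shell command python3 -m pendant 'ROWS' [FORCE]. ROWS is JSON, a list that holds one entry, the list of rows, each a list of 5 numbers: the finger opening in m, from 0 to 0.0854, then the shift along the world's x, y, z in m, then the turn about the world's z in degrees. A call has 1 to 20 rows; each row is the pose to reach, as a shift and turn from the pose commanded when the call began; what a row does not reach only later rows make up. A row lasts 1/12 s, in which the tool goes at most 41.7 mm and 7.16 degrees, less where a joint would pass 70% of its speed; a pose out of reach is approached as far as the arm can. A call with a gripper value outside its range is refused whole. The fingers move at their own pace and stop on an object; FORCE is the grip in N (left out, the last holds). Time passes only in rows, so rows that repeat a pose let the fingers close. It gives the time, the measured TCP pose, the force, the opening and the grip force at its end, in the units of the state.
- env.state(): the state, without advancing time (a new reading comes with each control period).
- viewer.read_camera(name): name is "side" or "top" or "wrist"; returns (picture, depth): 400x640x3 uint8, red, green, blue; 400x640 float32, m along the optical axis (not along the pixel's ray), 0 where there is no reading.
- viewer.get_calibration(name): a dict with "fov_y" (degrees; the focal length in pixels is half the picture's height over the tangent of half this angle, whatever the lens; pixels are square), "cx", "cy" (the principal point, pixels), "rvec" (rotation vector, rad) and "tvec" (3), from world to camera coordinates, as OpenCV has them; the wrist camera has in their place "mount" (4x4, takes a point from camera to tool coordinates, whose origin is the TCP and whose axes are the flange's). Camera axes: x right, y down, z forward; pixel columns grow to the right and rows downward; lengths in m; the calibration is good to about 2 mm. A picture is of the moment at which its call begins: read the wrist's pose just before it. get_calibration takes no time and is no camera call.
- ticket.hand_in(): hands the job in; it is judged then, once.
The state is a dict: "time_s": time; "joint_pos": joint angles; "joint_velocities": joint speeds; "tau": joint torques, N m; "eef_pos": TCP position; "orientation": TCP orientation; "wrist_force": force on the tool from outside, world axes, zero at the start; "wrist_torque": the same for the moment, N m; "finger_gap": finger opening in m; "grasp_force": force on a finger pad.
Only numpy, scipy, OpenCV 4.12 (cv2) and the standard library are available. Lean on these libraries where they do the work, as an engineer would, in place of code of your own. Each camera call takes 0.05 s, during which the arm holds its last target. There are 200 camera calls.

### The job

The gearbox on the bench is in gear, near left, and a clip-on guard blocks its far right slot. First unclip the guard by pressing both of its side tabs inward while lifting it straight off, and stand it right way up on the bench top; then take the shift lever back to neutral, across, and fully home into the far right slot, and let go of it. Leave the small hammer at the bench's front edge, the oil bottle and the whetstone where they are.

Things in the scene. Friction and masses are not known exactly. Their poses are not given: they have to be found in the camera images.
- gearbox: grey cast gearbox fixed to the bench, 180 mm (its x) by 150 mm (its y) by 90 mm high, with a dark steel gate plate on top and a 25 mm thick shaft stub on its far side, reaching 132 mm from the origin. Origin: centre of its underside. x points to its far side (away from the robot, turned up to 0.45 rad either way), y to its left, z up
- gate_centre (a point): middle of the H-shaped slot, on the plate's upper face, 90 mm above the gearbox's origin; axes as the gearbox. Two lengthwise slots with centre lines at y = +20 mm (left) and -20 mm (right), 15 mm wide, x from -29 to 29 mm; a crosswise neutral slot, x from -7.5 to 7.5 mm, joins their middles. The plate is 12 mm thick
- lever_pivot (a point): point about which the shift lever tilts, 10 mm above the gearbox's origin, axes as the gearbox. The lever is a steel stem 10 mm thick with a ball knob. Knob centre from here, in the gearbox's axes: 180 mm x (sin f, cos f sin a, cos f cos a), f = lever_fore, a = lever_across. Stiff: about 1.5 N at the knob moves it, and it stays where it is left
- knob (a point): centre of the lever's black ball knob, 36 mm in diameter, 150 to 190 mm above the bench; the stem below it is 10 mm thick
- lever_fore (a joint): lengthwise tilt of the shift lever, rad: 0 upright (neutral), positive toward the gearbox's +x (far). Fully home in a far slot it reads about +0.29, in a near slot about -0.29. Starts in the near left slot, between -0.28 and -0.20
- lever_across (a joint): sideways tilt of the same lever, rad: 0 middle, positive toward the gearbox's +y (left). Left slots at about +0.245, right slots at about -0.245, with 0.03 rad of play either way; the lever moves across only while lever_fore is within about 0.03 of 0. Starts between 0.235 and 0.255
- guard: black plastic clip-on slot guard, loose, 60 mm (its x) by 40 mm (its y) by 60 mm high, about 0.13 kg. Origin: centre of its flat underside; axes as the gearbox's at the start. In each y face is a ribbed springy tab; a barb at each tab's foot hooks under a steel catch. It lifts off only with both tabs fully in; let go, they spring out again. It stands on its flat underside
- guard_grip (a point): point inside the guard midway between its tabs, 42 mm above its underside: pinch here, fingers closing along the guard's y. Each tab is 30 mm long (x), from 22 to 56 mm above the underside, stands 8 mm proud (56 mm over both) and goes in 7 mm against about 6 N (42 mm over both when pressed)
- guard_seat (a point): point on the gate plate where the guard's underside centre sits at first (44 mm far of and 26 mm right of gate_centre), axes as the gearbox; ribs 5 mm high leave the guard 1.5 mm of play. The two catches stand at y = +-28 to +-39 mm, x within 14 mm, 18 mm high: fingertips must stay over 20 mm above the plate there
- small_hammer: bystander: small ball-pein hammer with a wooden handle, 208 mm (its y) by 82 mm by 24 mm, lying on the bench near its front edge; origin: centre of its underside
- oil_bottle: bystander: white squeeze bottle with a spout, 53 mm in diameter, 146 mm tall, upright; origin: centre of its underside
- whetstone: bystander: flat two-layer sharpening stone, 42 mm by 110 mm (its y) by 18 mm; origin: centre of its underside
There are look-alikes about, which are no part of the job. There is more than one size of the guard; the job needs the largest.

How it is judged:
On the way, in this order (a step that is already met when the one before it is completed fails the run):
1. the guard is off the gearbox and stands right way up on the bench (height (world z) of guard below 0.008 m and angle between guard's own z axis and vertical below 0.15 rad and linear speed of guard below 0.03 m/s and contact force between the fingers and guard below 0.3 N), for 0.2 s.
2. then the lever is fully home in the far right slot (value of joint lever_fore above 0.24 rad and value of joint lever_across below -0.19 rad), for 0.2 s.
At the end, for the whole second after the job is handed in: the lever is home in the far right slot (lever_fore over 0.24 rad, lever_across under -0.19 rad), and the guard rests on the bench on its underside (origin less than 8 mm above the bench, tilted less than 0.15 rad) (all of step 2 and height (world z) of guard below 0.008 m and angle between guard's own z axis and vertical below 0.15 rad and linear speed of guard below 0.02 m/s); the robot touches nothing.
It fails at once if the small hammer, oil bottle or whetstone is moved more than 30 mm, or the bottle tipped (distance of any of small_hammer, oil_bottle, whetstone from where it was at the start of the episode above 0.03 m or angle between oil_bottle's own z axis and vertical above 0.4 rad).
It also fails if it takes over 61 s, if anything falls off the work surface, if the arm or the gripper's body presses on something with over 40 N, if the wrist force passes 120 N, or if a joint passes its speed limit or range.

## Working session

There is one attempt and no reset: what is moved stays moved. The work goes in short steps, Python scripts to look and compute and a shell command to move; the robot and the scene stay as the last step left them, time stands still between calls to the robot, and variables do not carry over. Pictures are saved under pics/ and viewed, at most 10 in all, crops included, and the job is handed in when it is done.

```bash
ls; mkdir -p pics
cat > h.py <<'E'
import numpy as np, cv2
from bench import env, viewer, ticket
def K(c):
    f=200/np.tan(np.radians(c['fov_y'])/2); return np.array([[f,0,c['cx']],[0,f,c['cy']],[0,0,1]])
def cam(name,st=None):
    c=viewer.get_calibration(name)
    if 'mount' in c:
        s=st or env.state(); T=np.eye(4); T[:3,:3]=cv2.Rodrigues(np.array(s['orientation'],float))[0]; T[:3,3]=s['eef_pos']
        M=T@np.array(c['mount']); return K(c),M[:3,:3],M[:3,3],c
    R=cv2.Rodrigues(np.array(c['rvec'],float))[0]; return K(c),R.T,-R.T@np.array(c['tvec'],float).ravel(),c
def ray(name,px,st=None):
    k,R,o,c=cam(name,st); px=np.atleast_2d(px).astype(float)
    d=np.c_[px,np.ones(len(px))]@np.linalg.inv(k).T@R.T
    return o,d
def onplane(name,px,z,st=None):
    o,d=ray(name,px,st); return o+d*((z-o[2])/d[:,2:3])
def proj(name,P,st=None):
    k,R,o,c=cam(name,st); q=(np.atleast_2d(P)-o)@R@k.T; return q[:,:2]/q[:,2:3]
def cloud(name,depth,st=None):
    k,R,o,c=cam(name,st); v,u=np.mgrid[:400,:640]; d=np.stack([u,v,np.ones_like(u)],-1)@np.linalg.inv(k).T@R.T
    return o+d*depth[...,None]
E
python3 - <<'E'
from h import *
s=env.state(); print(s)
for n in ['top','side','wrist']:
    s=env.state(); p,d=viewer.read_camera(n); np.savez(f'{n}0.npz',p=p,d=d); cv2.imwrite(f'pics/{n}0.png',p[...,::-1]); print(n,viewer.get_calibration(n),cam(n)[2])
E
```

```text
pics
{'time_s': 0.0, 'joint_pos': array([ 1.07289844e+00,  1.59048210e-01,  1.59824272e+00,  4.56322369e-06,
        1.38619057e+00, -2.10078175e-01]), 'joint_velocities': array([ 0.00048364, -0.00074468, -0.00126577,  0.00044191,  0.00012975,
        0.00041791]), 'tau': array([-2.47002354e-03, -3.96001697e+01, -3.31422615e+01, -4.73246891e-04,
        8.54302343e-03,  2.13729527e-05]), 'eef_pos': array([0.16293444, 0.55080582, 0.23031212]), 'orientation': array([-4.50453863e-01, -3.10846394e+00,  2.77999710e-03]), 'wrist_force': array([-0.0678287 , -0.50264586,  0.60239162]), 'wrist_torque': array([ 0.01513121, -0.03444134,  0.04892525]), 'grasp_force': 0.0, 'finger_gap': 0.08514051033197913}
top {'fov_y': 50.24275416599198, 'cx': 320.25675853175835, 'cy': 197.10737927683624, 'rvec': array([ 2.16991153, -2.04880324,  0.22059113]), 'tvec': array([-0.20731986,  0.58756134,  1.13322316])} [ 0.34976404 -0.18207713  1.23163209]
side {'fov_y': 48.89535466978831, 'cx': 317.6148627332236, 'cy': 201.00988590133107, 'rvec': array([ 2.06153156, -0.42109486,  0.25019791]), 'tvec': array([-0.58677471,  0.15559627,  1.21993309])} [ 0.14906525 -1.12944408  0.74758753]
wrist {'fov_y': 69.31668199708226, 'cx': 318.19575357405614, 'cy': 198.31943469805574, 'mount': array([[ 4.05781530e-04, -9.52762935e-01, -3.03714710e-01,
         7.76527482e-02],
       [ 9.99999906e-01,  4.33632742e-04, -2.42586638e-05,
         2.55629959e-04],
       [ 1.54813398e-04, -3.03714671e-01,  9.52763021e-01,
        -1.43146336e-01],
       [ 0.00000000e+00,  0.00000000e+00,  0.00000000e+00,
         1.00000000e+00]])} [0.08870506 0.57340237 0.37371701]
```

View pics/top0.png

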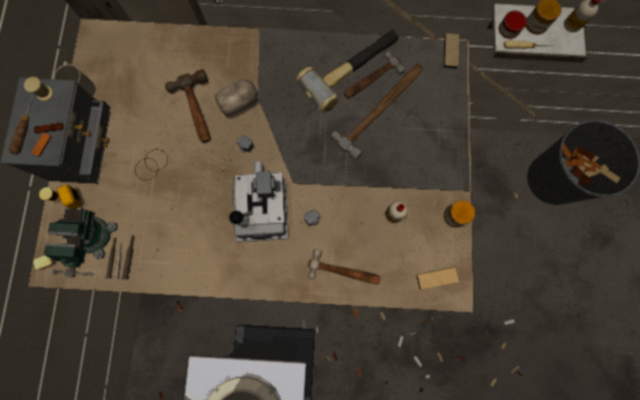

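View pics/side0.png

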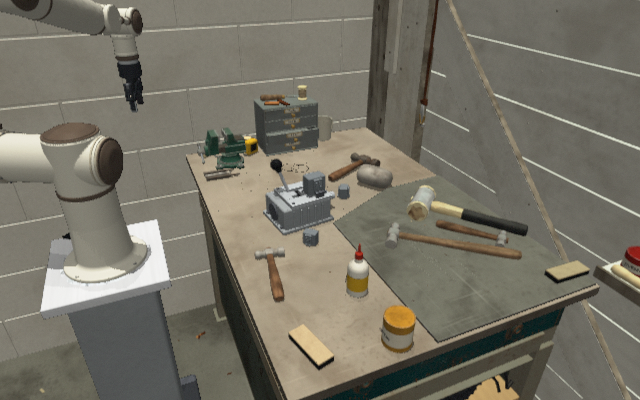

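Candidates for the guard: top view (263,182), on the gearbox by the far-right slot (wanted); (245,143) and (312,217) are small grey-black blocks on the bench (smaller look-alikes). In the side view they are at (315,182), (344,191) and (311,238). The knob is at top (236,217) and side (276,164). Bystanders in the top view: hammer (343,268), bottle (398,211), whetstone (437,278).

Run:
```python
from h import *
for n in ['top','side']:
    a=np.load(f'{n}0.npz'); p,d=a['p'],a['d']; C=cloud(n,d); np.save(n+'C.npy',C)
    print(n,'proj base, tcp',proj(n,[[0,0,0],[.163,.551,.231],[.5,0,0]]).round())
    if n=='top':
        for q in [(263,182),(245,143),(312,217),(236,217),(343,268),(398,211),(437,278),(150,250),(240,235),(280,235),(150,300)]: print(q,C[q[1],q[0]].round(3))
    # gearbox plate top and guard
    for lo,hi in [(.078,.098),(.135,.165),(.04,.075)]:
        m=(d>0)&(C[...,2]>lo)&(C[...,2]<hi)
        n_,l,s,c=cv2.connectedComponentsWithStats(m.astype(np.uint8))
        for i in range(1,n_):
            if s[i,4]>25: P=C[l==i]; print(n,lo,s[i],P.mean(0).round(3),P.min(0).round(3),P.max(0).round(3))
t=cv2.imread('pics/top0.png')[135:255,210:340]; s=cv2.imread('pics/side0.png')[145:245,250:370]
o=np.zeros((590,800,3),np.uint8); t=cv2.resize(t,(400,369),interpolation=2); s=cv2.resize(s,(400,333),interpolation=2); o[:369,:400]=t; o[:333,400:]=s
cv2.imwrite('pics/crop.png',o[:370])
```

```text
top proj base, tcp [[242. 418.]
 [-17. 355.]
 [259. 231.]]
(263, 182) [ 0.612 -0.022  0.147]
(245, 143) [0.753 0.057 0.039]
(312, 217) [ 0.545 -0.153  0.038]
(236, 217) [0.509 0.03  0.193]
(343, 268) [ 0.408 -0.248  0.017]
(398, 211) [ 0.564 -0.385  0.101]
(437, 278) [ 0.396 -0.513  0.017]
(150, 250) [ 0.429  0.307 -0.002]
(240, 235) [0.478 0.039 0.074]
(280, 235) [ 0.49  -0.066  0.03 ]
(150, 300) [ 0.248  0.616 -0.865]
top 0.078 [ 38   0  21  79 396] [1.025 0.66  0.088] [0.895 0.655 0.078] [1.162 0.665 0.098]
top 0.078 [ 69   0 127  10 439] [1.16  0.4   0.087] [1.152 0.244 0.078] [1.187 0.625 0.098]
top 0.078 [288   0  32   3  56] [ 1.204 -0.09   0.083] [ 1.199 -0.135  0.078] [ 1.207 -0.04   0.091]
top 0.078 [326   2 167  12 750] [ 1.195 -0.41   0.088] [ 1.177 -0.66   0.078] [ 1.21  -0.157  0.098]
top 0.078 [594  12  46   9 194] [ 1.204 -1.038  0.088] [ 1.199 -1.107  0.078] [ 1.209 -0.972  0.098]
top 0.078 [ 54  63  30  22 168] [0.923 0.584 0.087] [0.889 0.54  0.078] [0.956 0.62  0.096]
top 0.078 [ 29  99  78  79 541] [0.708 0.477 0.09 ] [0.612 0.455 0.078] [0.843 0.631 0.098]
top 0
[... 5630 characters left out ...]
73 0.075]
side 0.04 [197 137  61  26 482] [0.458 0.478 0.058] [0.342 0.43  0.04 ] [0.595 0.62  0.075]
side 0.04 [357 165  35  17 384] [0.891 0.079 0.055] [0.845 0.032 0.04 ] [0.947 0.145 0.068]
side 0.04 [ 407  186  116   42 1084] [ 0.974 -0.211  0.055] [ 0.868 -0.376  0.04 ] [ 1.136 -0.086  0.075]
side 0.04 [265 193  66  30 716] [ 0.542 -0.054  0.059] [ 0.475 -0.086  0.04 ] [0.655 0.051 0.075]
side 0.04 [ 72 231  59  32 692] [ 0.006 -0.057  0.058] [-0.068 -0.076  0.04 ] [ 0.071 -0.001  0.075]
side 0.04 [346 267  23  20 253] [ 0.566 -0.409  0.058] [ 0.549 -0.421  0.04 ] [ 0.597 -0.381  0.075]
side 0.04 [382 305  34  36 929] [ 0.575 -0.579  0.066] [ 0.545 -0.607  0.04 ] [ 0.615 -0.535  0.075]
```

View pics/crop.png

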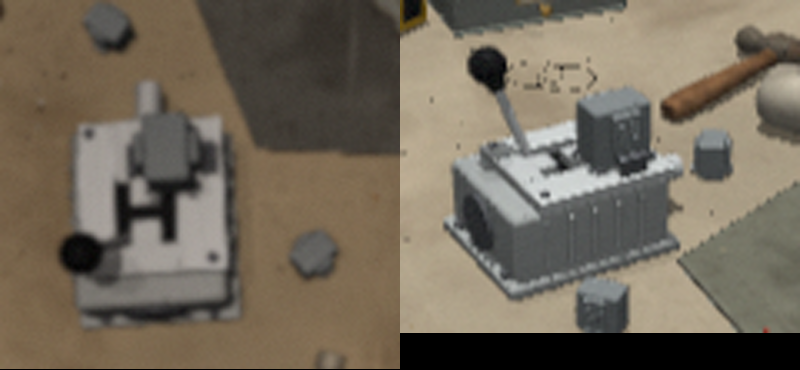

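The crop shows the guard on the plate (crop (165,148) top, (613,130) side): about 60 mm tall, with ribbed side tabs, and clearly larger than both look-alikes. So the choice is confirmed. The slots and the knob, near left, are also visible.

Run:
```python
from h import *
a=np.load('top0.npz'); p,d=a['p'],a['d']; C=np.load('topC.npy')
g=cv2.cvtColor(p,cv2.COLOR_RGB2GRAY)
# guard top
def rect(P): 
    r=cv2.minAreaRect((P[:,:2]*1000).astype(np.float32)); return np.round(r[0],1),np.round(r[1],1),round(r[2],1)
roi=np.zeros_like(g); roi[165:245,225:295]=1
m=(roi>0)&(C[...,2]>.142)&(C[...,2]<.158)&(C[...,0]>.56); print('guard',rect(C[m]),m.sum())
m=(roi>0)&(C[...,2]>.083)&(C[...,2]<.095)&(C[...,1]<.08)&(g>110); print('plate',rect(C[m]),m.sum())
# left edge of plate: line fit in image, then rays to z=.09
br=(g>120)&(roi>0)
L=[];Rr=[]
for v in range(183,222):
    u=np.where(br[v,228:295]&(C[v,228:295,2]>.08))[0]
    if len(u): L.append((u[0]+228-.5,v)); Rr.append((u[-1]+228.5,v))
for nm,E in(('L',L),('R',Rr)):
    Q=onplane('top',E,.09); f=np.polyfit(Q[:,0],Q[:,1],1); r=Q[:,1]-np.polyval(f,Q[:,0]); k=abs(r)<.004; f=np.polyfit(Q[k,0],Q[k,1],1); print(nm,'yaw',np.arctan(f[0]),'y at .55',np.polyval(f,.55),k.sum())
dk=((g<70)&(roi>0)).astype(np.uint8); dk[:190]=0; dk[:, :246]=0; dk[216:]=0; dk[:,272:]=0
v,u=np.where(dk); Q=onplane('top',np.c_[u,v],.09); print('H',rect(Q),Q.mean(0),len(u))
s=env.state(); R=cv2.Rodrigues(s['orientation'])[0]; print(R.round(3), 'tool y ang',np.degrees(np.arctan2(R[1,1],R[0,1])))
# knob
for n in['top','side']:
    pp=np.load(n+'0.npz')['p']; gg=pp.max(2); x,y,w,h=(222,205,30,25) if n=='top' else (262,152,26,22)
    mm=(gg[y:y+h,x:x+w]<45); vv,uu=np.where(mm); print(n,'knob px',uu.mean()+x,vv.mean()+y,len(uu))
```

```text
guard (array([609.9, -23.2]), array([60.1, 55.2]), 4.6) 403
plate (array([578.5,  -6.5]), array([140.2, 127.7]), 7.3) 1250
L yaw 0.1828128521203996 y at .55 0.051659778125656086 8
R yaw 0.3575530373509639 y at .55 -0.07368716962207691 4
H (array([568.1,  -6.5]), array([69.5, 66.6]), 3.3) [ 0.57042665 -0.0052733   0.09      ] 280
[[-0.959  0.284 -0.001]
 [ 0.284  0.959 -0.001]
 [ 0.    -0.001 -1.   ]] tool y ang 73.50921167631584
top knob px 237.63870967741934 216.09677419354838 155
side knob px 276.20588235294116 165.11764705882354 102
```

```bash
python3 -m pendant '[[[0.085,0.1,-0.1,0.11,5],[0.085,0.36,-0.56,0.11,22],[0.085,0.36,-0.56,0.11,22],[0.085,0.36,-0.56,0.11,22],[0.085,0.36,-0.56,0.11,22],[0.085,0.36,-0.56,0.11,22],[0.085,0.36,-0.56,0.11,22],[0.085,0.36,-0.56,0.11,22],[0.085,0.36,-0.56,0.11,22],[0.085,0.36,-0.56,0.11,22],[0.085,0.36,-0.56,0.11,22],[0.085,0.36,-0.56,0.11,22],[0.085,0.36,-0.56,0.11,22],[0.085,0.36,-0.56,0.11,22],[0.085,0.36,-0.56,0.11,22],[0.085,0.36,-0.56,0.11,22],[0.085,0.36,-0.56,0.11,22],[0.085,0.36,-0.56,0.11,22],[0.085,0.36,-0.56,0.11,22],[0.085,0.36,-0.56,0.11,22]]]' 20
python3 - <<'E'
from h import *
s=env.state(); p,d=viewer.read_camera('wrist'); np.savez('wrist1.npz',p=p,d=d,**{k:s[k] for k in('eef_pos','orientation')}); cv2.imwrite('pics/wrist1.png',p[...,::-1])
print(s['eef_pos'],s['time_s'],s['wrist_force'])
E
```

```text
time_s: 1.82
eef_pos: [0.5227, -0.0079, 0.3408]
orientation: [0.152, -3.137, -0.001]
wrist_force: [-0.3, -0.2, -0.4]
finger_gap: 0.0849
grasp_force: 0.0
[ 0.52270014 -0.00793751  0.34084832] 1.8167 [-0.33293363 -0.20853097 -0.37182323]
```

View pics/wrist1.png

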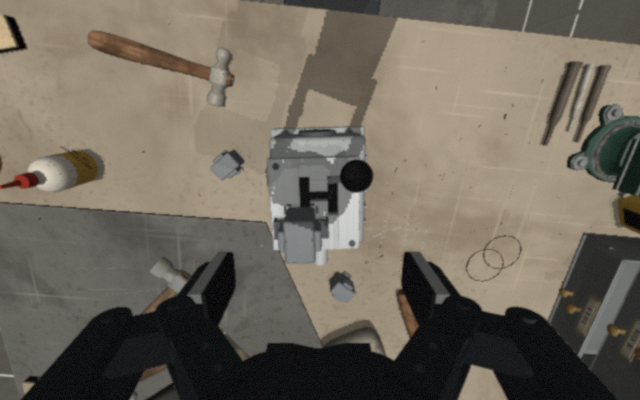

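The wrist picture is rotated, with up toward the robot. It shows the knob at (356,177), the H gate at about (319,195), the guard at about (300,240), and a fairly small gearbox yaw.

Run:
```python
from h import *
a=np.load('wrist1.npz'); p,d=a['p'],a['d']; s=dict(eef_pos=a['eef_pos'],orientation=a['orientation']); C=cloud('wrist',d,s); g=p.max(2)
roi=np.zeros(g.shape,bool); roi[120:275,255:385]=1
R2=lambda P:[np.round(x,1) for x in cv2.minAreaRect((P[:,:2]*1000).astype(np.float32))]
big=lambda m:(lambda n,l,st,c:l==1+np.argmax(st[1:,4]))(*cv2.connectedComponentsWithStats(m.astype(np.uint8)))
o=np.median(C[60:100,300:330,2]); print('bench z',np.median(C[20:60,420:500,2]))
for lo,hi in[(.084,.096),(.143,.157),(.0,.02)]:
    m=big(roi&(d>0)&(C[...,2]>lo)&(C[...,2]<hi)); print(lo,R2(C[m]),m.sum(),np.median(C[m][:,2]))
# plate left/right edges & slots
for v in range(180,236,4): 
    mm=(C[v,255:385,2]>.08)&(C[v,255:385,2]<.1); u=np.where(mm)[0]+255; print(v,u.min(),u.max(),end='; ')
w=p[165:222,290:345].max(2); print(); m=roi&(g<60)&(np.arange(640)<342)[None]&(np.arange(640)>296)[None]&(np.arange(400)<208)[:,None]&(np.arange(400)>172)[:,None]
v,u=np.where(m);Q=onplane('wrist',np.c_[u,v],.09,s);print('H',R2(Q),Q.mean(0),len(v))
# knob from wrist
m=big((g<40)&roi&(C[...,2]>.13)); c,r=cv2.minEnclosingCircle(np.argwhere(m)[:,::-1].astype(np.float32)); print('knob',c,r,np.median(C[m],0),onplane('wrist',c,.182,s))
cr=cv2.resize(p[120:275,250:390,::-1],None,fx=3.8,fy=3.8,interpolation=2); cv2.imwrite('pics/wc.png',cr)
```

```text
bench z 0.0006767300340385085
0.084 [array([581. ,  -7.3]), array([137.6, 127.6]), np.float64(7.0)] 2957 0.09046769623989404
0.143 [array([613.1, -23.1]), array([60.1, 55.8]), np.float64(7.0)] 1597 0.14992495376863818
0.0 [array([607.8,   4.3]), array([285. , 244.3]), np.float64(5.5)] 6157 0.0011325810876793296
180 269 330; 184 269 341; 188 269 344; 192 270 352; 196 270 359; 200 270 359; 204 271 359; 208 271 359; 212 271 358; 216 272 358; 220 272 358; 224 272 358; 228 273 358; 232 273 358; 
H [array([558.7,  -1.2]), array([49.9, 59.1]), np.float64(6.8)] [ 0.56361046 -0.00472028  0.09      ] 683
knob (355.6842041015625, 175.3947296142578) 15.766254425048828 [0.50939685 0.03008701 0.19214018] [[0.51165241 0.03158589 0.182     ]]
```

View pics/wc.png

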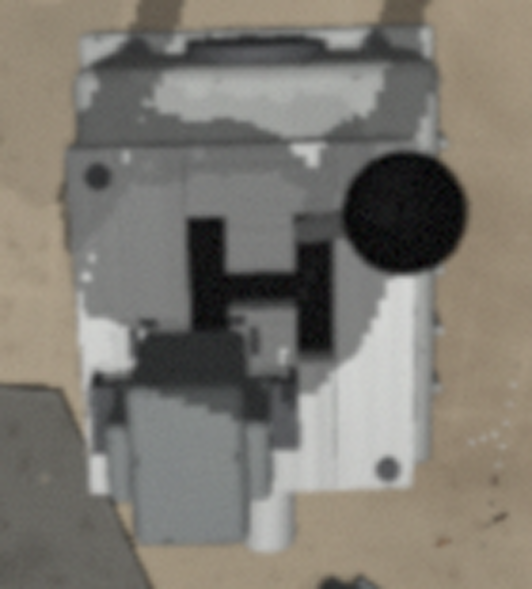

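```bash
python3 -m pendant '[[[0.085,0.045,-0.008,-0.01,1.5],[0.085,0.089,-0.015,-0.04,1.5],[0.085,0.089,-0.015,-0.08,1.5],[0.085,0.089,-0.015,-0.11,1.5],[0.085,0.089,-0.015,-0.14,1.5],[0.085,0.089,-0.015,-0.16,1.5],[0.085,0.089,-0.015,-0.18,1.5],[0.085,0.089,-0.015,-0.20,1.5],[0.085,0.089,-0.015,-0.215,1.5],[0.085,0.089,-0.015,-0.228,1.5],[0.085,0.089,-0.015,-0.228,1.5],[0.085,0.089,-0.015,-0.228,1.5],[0.085,0.089,-0.015,-0.228,1.5]]]' 30
python3 - <<'E'
from h import *
s=env.state(); p,d=viewer.read_camera('wrist'); p2,_=viewer.read_camera('side')
cv2.imwrite('pics/w2.png',np.hstack([cv2.resize(p,(480,300)),cv2.resize(p2[130:255,250:380],(312,300))])[...,::-1])
print(s['eef_pos'],s['orientation'],s['wrist_force'],s['finger_gap'])
E
```

```text
time_s: 2.95
eef_pos: [0.613, -0.0234, 0.1147]
orientation: [-0.193, 3.134, -0.001]
wrist_force: [-1.1, -0.4, 0.5]
finger_gap: 0.0851
grasp_force: 0.0
[ 0.61295902 -0.02335279  0.11468169] [-1.93000129e-01  3.13362228e+00 -8.95607748e-04] [-1.10279715 -0.35102595  0.49327475] 0.08510804735201598
```

View pics/w2.png

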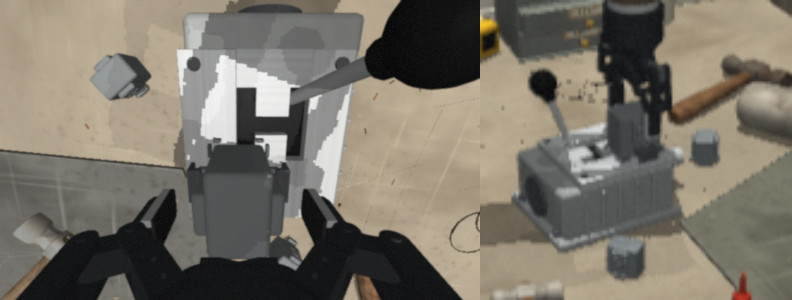

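The guard (tabs at 190 and 288 in the left picture) sits centred between the finger pads (175 and 303), and the knob is clear. I'll close now.

```bash
python3 -m pendant '[[[0.036,0,0,-0.001,0],[0.036,0,0,-0.001,0],[0.036,0,0,-0.001,0],[0.036,0,0,-0.001,0],[0.036,0,0,-0.001,0],[0.036,0,0,-0.001,0],[0.036,0,0,-0.001,0],[0.036,0,0,-0.001,0],[0.036,0,0,-0.001,0],[0.036,0,0,-0.001,0]]]' 35
```

```text
time_s: 3.88
eef_pos: [0.6134, -0.0239, 0.1141]
orientation: [-0.192, 3.133, -0.001]
wrist_force: [-1.0, 0.3, 6.5]
finger_gap: 0.0398
grasp_force: 39.3
```

```bash
python3 -m pendant '[[[0.036,0,0,0.008,0],[0.036,0,0,0.016,0],[0.036,0,0,0.03,0],[0.036,0,0,0.05,0],[0.036,0,0,0.07,0],[0.036,0,0,0.09,0],[0.036,0,0,0.09,0],[0.036,0,0,0.09,0]]]'
python3 - <<'E'
from h import *
p,_=viewer.read_camera('side'); w,_=viewer.read_camera('wrist')
cv2.imwrite('pics/s3.png',np.hstack([cv2.resize(w,(480,300)),cv2.resize(p[110:255,230:380],(310,300))])[...,::-1]); s=env.state(); print(s['wrist_force'],s['wrist_torque'])
E
```

```text
time_s: 4.55
eef_pos: [0.6129, -0.0239, 0.2035]
orientation: [-0.192, 3.133, -0.001]
wrist_force: [-0.1, 0.0, -1.4]
finger_gap: 0.0393
grasp_force: 38.4
[-0.08588316  0.34302741 -1.88919027] [0.03150079 0.10526812 0.0181773 ]
```

View pics/s3.png

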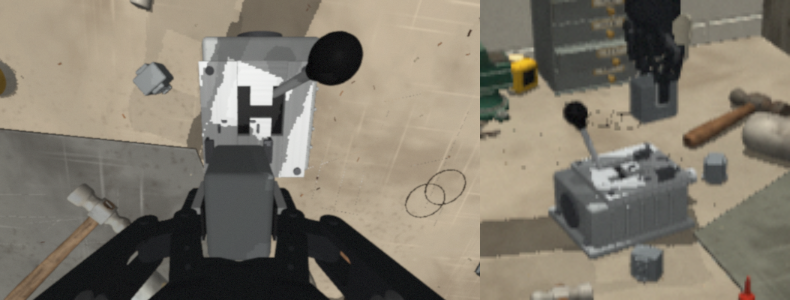

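The guard is off the gate plate and hangs upright between the pads. I'll carry it left and lower it.

```bash
python3 -m pendant '[[[0.036,0,0.03,0,0],[0.036,-0.01,0.07,0,0],[0.036,-0.01,0.11,0,0],[0.036,-0.01,0.15,0,0],[0.036,-0.01,0.18,0,0],[0.036,-0.01,0.2,0,0],[0.036,-0.01,0.2,-0.04,0],[0.036,-0.01,0.2,-0.08,0],[0.036,-0.01,0.2,-0.115,0],[0.036,-0.01,0.2,-0.145,0],[0.036,-0.01,0.2,-0.16,0],[0.036,-0.01,0.2,-0.168,0],[0.036,-0.01,0.2,-0.172,0],[0.036,-0.01,0.2,-0.174,0],[0.036,-0.01,0.2,-0.174,0]]]'
```

```text
time_s: 5.9
eef_pos: [0.6028, 0.1763, 0.0289]
orientation: [-0.192, 3.135, 0.0]
wrist_force: [0.2, 0.1, -1.2]
finger_gap: 0.0395
grasp_force: 38.4
```

```bash
python3 -m pendant '[[[0.036,0,0,-0.001,0],[0.036,0,0,-0.002,0],[0.036,0,0,-0.003,0],[0.036,0,0,-0.004,0],[0.036,0,0,-0.004,0]]]'
```

```text
time_s: 6.32
eef_pos: [0.6023, 0.1763, 0.0244]
orientation: [-0.192, 3.136, -0.0]
wrist_force: [-0.5, 0.7, -1.6]
finger_gap: 0.0396
grasp_force: 38.4
```

```bash
python3 -m pendant '[[[0.036,0,0,-0.001,0],[0.036,0,0,-0.002,0],[0.036,0,0,-0.002,0]]]'
```

```text
time_s: 6.57
eef_pos: [0.6024, 0.1764, 0.0241]
orientation: [0.192, -3.135, 0.0]
wrist_force: [-6.3, -1.7, 9.9]
finger_gap: 0.0397
grasp_force: 39.8
```

Contact with the bench. I'll open, back off straight up and look.

```bash
python3 -m pendant '[[[0.045,0,0,0.001,0],[0.055,0,0,0.001,0],[0.065,0,0,0.001,0],[0.085,0,0,0.001,0],[0.085,0,0,0.001,0],[0.085,0,0,0.001,0],[0.085,0,0,0.001,0],[0.085,0,0,0.03,0],[0.085,0,0,0.07,0],[0.085,0,0,0.11,0],[0.085,0,0,0.15,0],[0.085,0,0,0.19,0],[0.085,0,0,0.23,0],[0.085,-0.03,0,0.26,0],[0.085,-0.07,0,0.27,0],[0.085,-0.1,0,0.27,0],[0.085,-0.1,0,0.27,0],[0.085,-0.1,0,0.27,0]]]'
python3 - <<'E'
from h import *
s=env.state(); p,_=viewer.read_camera('side'); w,d=viewer.read_camera('wrist'); np.savez('wrist4.npz',p=w,d=d,**{k:s[k] for k in('eef_pos','orientation')})
cv2.imwrite('pics/s4.png',np.hstack([cv2.resize(w,(480,300)),cv2.resize(p[110:255,230:380],(310,300))])[...,::-1])
C=cloud('wrist',d,s); g=w.max(2)
M=(d>0)&(C[...,0]>.54)&(C[...,0]<.67)&(C[...,1]>.12)&(C[...,1]<.24)
for lo,hi in[(.054,.07),(.02,.07)]:
    m=M&(C[...,2]>lo)&(C[...,2]<hi); P=C[m]; print(len(P),np.median(P[:,2]),[np.round(x,1) for x in cv2.minAreaRect((P[:,:2]*1000).astype(np.float32))])
m=(d>0)&(C[...,2]>.14)&(C[...,2]<.215)&(C[...,0]<.6)&(abs(C[...,1])<.09)
uv=np.argwhere(m)[:,::-1].astype(np.float32); c,r=cv2.minEnclosingCircle(uv); print('knob',c,r,onplane('wrist',c,.178,s),C[m].max(0))
print(s['eef_pos'],s['time_s'])
E
```

```text
time_s: 8.07
eef_pos: [0.5012, 0.1765, 0.2926]
orientation: [-0.193, 3.135, -0.0]
wrist_force: [-0.2, 0.1, 0.9]
finger_gap: 0.085
grasp_force: 0.0
1271 0.05999380926820719 [array([600.4, 177.3]), array([59.4, 55.3]), np.float64(5.9)]
1562 0.05963672195005973 [array([600.4, 176.7]), array([59.4, 56.5]), np.float64(5.9)]
knob (161.39535522460938, 186.0) 21.971927642822266 [[0.51179897 0.03224006 0.178     ]] [0.52801073 0.05152886 0.19776774]
[0.50120925 0.17650573 0.2926143 ] 8.0667
```

View pics/s4.png

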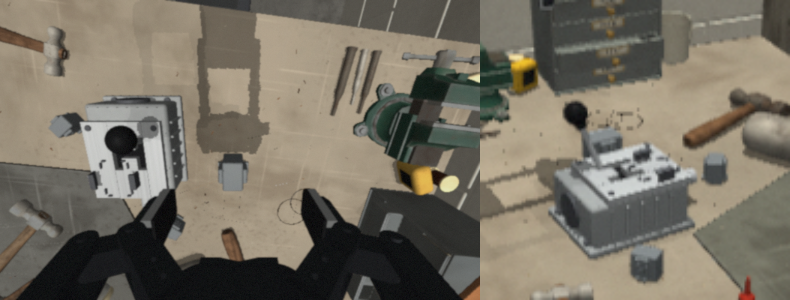

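The guard stands upright on the bench at (0.600, 0.177), with its top at 60 mm. The knob is unmoved at (0.512, 0.032), which agrees with yaw 7° and gate centre (0.566, -0.003). Next I'll grip the knob.

```bash
python3 -m pendant '[[[0.085,0.003,-0.04,0,0],[0.085,0.006,-0.08,0,0],[0.085,0.011,-0.12,0,0],[0.085,0.011,-0.144,0,0],[0.085,0.011,-0.144,-0.02,0],[0.085,0.011,-0.144,-0.06,0],[0.085,0.011,-0.144,-0.09,0],[0.085,0.011,-0.144,-0.12,0],[0.085,0.011,-0.144,-0.137,0],[0.085,0.011,-0.144,-0.137,0],[0.06,0.011,-0.144,-0.137,0],[0.03,0.011,-0.144,-0.137,0],[0.03,0.011,-0.144,-0.137,0],[0.03,0.011,-0.144,-0.137,0],[0.03,0.011,-0.144,-0.137,0],[0.03,0.011,-0.144,-0.137,0],[0.03,0.011,-0.144,-0.137,0],[0.03,0.011,-0.144,-0.137,0]]]' 25
```

```text
time_s: 9.67
eef_pos: [0.5142, 0.0325, 0.157]
orientation: [-0.192, 3.133, -0.0]
wrist_force: [-1.9, 2.4, 5.7]
finger_gap: 0.0344
grasp_force: 24.6
```

```bash
python3 -m pendant '[[[0.03,0.008,0.001,0.002,0],[0.03,0.016,0.003,0.003,0],[0.03,0.025,0.004,0.005,0],[0.03,0.033,0.005,0.006,0],[0.03,0.041,0.007,0.006,0],[0.03,0.048,0.008,0.007,0],[0.03,0.048,0.008,0.007,0],[0.03,0.048,0.008,0.007,0],[0.03,0.048,0.008,0.007,0]]]'
python3 - <<'E'
from h import *
s=env.state(); p,_=viewer.read_camera('side'); w,d=viewer.read_camera('wrist')
cv2.imwrite('pics/s5.png',np.hstack([cv2.resize(w,(480,300)),cv2.resize(p[110:255,230:380],(310,300))])[...,::-1])
E
```

```text
time_s: 10.42
eef_pos: [0.5616, 0.0402, 0.1626]
orientation: [-0.192, 3.135, -0.0]
wrist_force: [-0.0, 1.3, 3.7]
finger_gap: 0.0348
grasp_force: 25.3
```

View pics/s5.png

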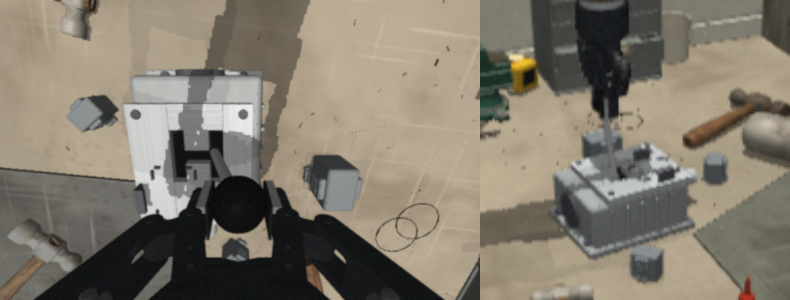

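The lever is upright at neutral left, with the knob held. Now across, slowly, watching the force.

```bash
python3 -m pendant '[[[0.03,0.001,-0.008,0.002,0],[0.03,0.002,-0.016,0.003,0],[0.03,0.003,-0.024,0.004,0],[0.03,0.004,-0.032,0.005,0],[0.03,0.005,-0.043,0.005,0],[0.03,0.005,-0.043,0.005,0],[0.03,0.005,-0.043,0.005,0]]]'
```

```text
time_s: 11.1
eef_pos: [0.5668, -0.0039, 0.168]
orientation: [-0.19, 3.134, -0.002]
wrist_force: [1.3, 0.0, 4.8]
finger_gap: 0.0343
grasp_force: 25.8
```

Moving freely; second half of the crossing.

```bash
python3 -m pendant '[[[0.03,0.001,-0.008,0,0],[0.03,0.002,-0.016,-0.001,0],[0.03,0.003,-0.024,-0.002,0],[0.03,0.004,-0.032,-0.004,0],[0.03,0.005,-0.043,-0.005,0],[0.03,0.005,-0.043,-0.005,0],[0.03,0.005,-0.043,-0.005,0]]]'
```

```text
time_s: 11.68
eef_pos: [0.5708, -0.0469, 0.1614]
orientation: [0.19, -3.134, 0.002]
wrist_force: [0.5, 0.8, -1.9]
finger_gap: 0.0347
grasp_force: 26.0
```

```bash
python3 -m pendant '[[[0.03,0.008,0.001,0,0],[0.03,0.016,0.002,-0.001,0],[0.03,0.024,0.004,-0.002,0],[0.03,0.032,0.005,-0.003,0],[0.03,0.041,0.007,-0.005,0],[0.03,0.048,0.008,-0.007,0],[0.03,0.053,0.008,-0.008,0],[0.03,0.053,0.008,-0.008,0],[0.03,0.053,0.008,-0.008,0]]]'
```

```text
time_s: 12.43
eef_pos: [0.6251, -0.038, 0.1542]
orientation: [-0.192, 3.135, -0.002]
wrist_force: [1.3, -3.1, -0.8]
finger_gap: 0.0344
grasp_force: 26.3
```

```bash
python3 -m pendant '[[[0.05,0,0,0,0],[0.085,0,0,0,0],[0.085,0,0,0,0],[0.085,0,0,0,0],[0.085,0,0,0,0],[0.085,0,0,0.03,0],[0.085,0,0,0.07,0],[0.085,0,0,0.11,0],[0.085,-0.02,0,0.14,0],[0.085,-0.06,0,0.16,0],[0.085,-0.1,0,0.16,0],[0.085,-0.1,0,0.16,0],[0.085,-0.1,0,0.16,0]]]'
python3 - <<'E'
from h import *
s=env.state(); p,_=viewer.read_camera('side'); w,d=viewer.read_camera('wrist')
cv2.imwrite('pics/s6.png',np.hstack([cv2.resize(w,(480,300)),cv2.resize(p[110:255,230:380],(310,300))])[...,::-1])
C=cloud('wrist',d,s)
m=(d>0)&(C[...,2]>.15)&(C[...,2]<.215)&(C[...,0]>.53)&(C[...,0]<.7)&(abs(C[...,1])<.1)
c,r=cv2.minEnclosingCircle(np.argwhere(m)[:,::-1].astype(np.float32)); K_=onplane('wrist',c,.1775,s)[0]
t=np.radians(7); v=np.array([[np.cos(t),np.sin(t)],[-np.sin(t),np.cos(t)]])@(K_[:2]-[.5663,-.0027]); f=np.arcsin(v[0]/.18); print(c,r,K_,v,'f',f,'a',np.arcsin(v[1]/.18/np.cos(f)))
m=(d>0)&(C[...,0]>.54)&(C[...,0]<.67)&(C[...,1]>.12)&(C[...,1]<.24)&(C[...,2]>.05)&(C[...,2]<.075); print('guard',C[m].mean(0),m.sum(),s['time_s'])
E
```

```text
time_s: 13.52
eef_pos: [0.5224, -0.0372, 0.3145]
orientation: [-0.191, 3.135, 0.0]
wrist_force: [0.2, -0.1, 0.1]
finger_gap: 0.085
grasp_force: 0.0
(308.0, 268.0) 20.61562728881836 [ 0.61544717 -0.03690006  0.1775    ] [ 0.04461289 -0.03993467] f 0.2504597531815966 a -0.23105492647210563
guard [0.59884793 0.17438656 0.05885904] 1239 13.5167
```

View pics/s6.png

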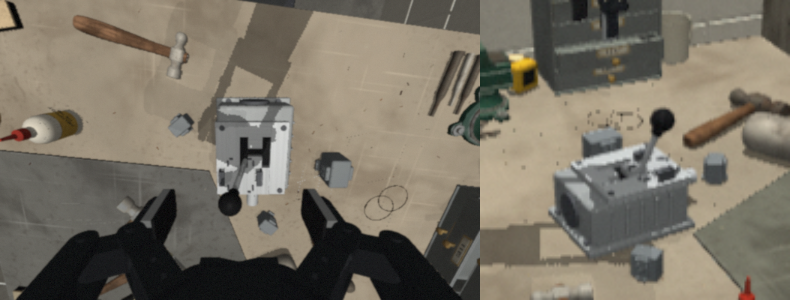

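The lever leans into the far right slot, with the knob at about (230,203) in the left picture. My estimate of 0.25 is close to the limit, and stem pixels may bias it, so I'll measure the black ball alone.

Run:
```python
from h import *
t=np.radians(7); A=np.array([[np.cos(t),np.sin(t)],[-np.sin(t),np.cos(t)]])
s=env.state(); O=[];D=[]
for n,g0 in(('wrist',None),('top',None),('side',None)):
    w,d=viewer.read_camera(n); c0=proj(n,[.618,-.037,.178],s)[0]; m=(w.max(2)<55).astype(np.uint8); q=int(28 if n=='wrist' else 14); x,y=c0.astype(int); z=np.zeros_like(m); z[y-q:y+q,x-q:x+q]=m[y-q:y+q,x-q:x+q]
    k,l,st,ce=cv2.connectedComponentsWithStats(z); 
    if k<2: print(n,'none'); continue
    i=1+np.argmax(st[1:,4]); c,r=cv2.minEnclosingCircle(np.argwhere(l==i)[:,::-1].astype(np.float32)); P=onplane(n,ce[i],.1775,s)[0]
    print(n,c0,ce[i],c,r,st[i],P,A@(P[:2]-[.5663,-.0027]))
    if n!='top':
        o,dd=ray(n,c,s); dd=dd[0]/np.linalg.norm(dd); O.append(o);D.append(dd)
M=[np.eye(3)-np.outer(d,d) for d in D]; X=np.linalg.solve(sum(M),sum(m@o for m,o in zip(M,O))); v=A@(X[:2]-[.5663,-.0027]); print('tri',X,v,'f',np.arcsin(v[0]/.18))
```

```text
wrist [308.27956624 268.43298329] [306.71942446 269.64508393] (308.0, 268.5) 18.927593231201172 [291 250  31  38 834] [ 0.62002906 -0.0385207   0.1775    ] [ 0.04896313 -0.04210163]
top [267.53488989 177.16328794] [266.86637931 178.84913793] (267.0, 178.9629669189453) 17.053430557250977 [254 163  27  28 464] [ 0.6136056  -0.03559761  0.1775    ] [ 0.04294378 -0.0384175 ]
side [316.44884182 167.21145893] [317.55769231 168.35576923] (317.5, 169.0) 6.500100135803223 [313 163  11  13 104] [ 0.61837074 -0.04453547  0.1775    ] [ 0.04658416 -0.04786947]
tri [ 0.62169141 -0.03704916  0.17159577] [ 0.05079243 -0.04084364] f 0.2860658462508842
```

Best estimate is f ≈ 0.27–0.29. I'll re-grip and press it home once more with a few mm of friction-limited overdrive.

```bash
python3 -m pendant '[[[0.085,0.04,0,0,0],[0.085,0.08,0,-0.02,0],[0.085,0.1,0,-0.05,0],[0.085,0.1,0,-0.09,0],[0.085,0.1,0,-0.13,0],[0.085,0.1,0,-0.16,0],[0.085,0.1,0,-0.16,0],[0.03,0.1,0,-0.16,0],[0.03,0.1,0,-0.16,0],[0.03,0.1,0,-0.16,0],[0.03,0.1,0,-0.16,0],[0.03,0.1,0,-0.16,0],[0.03,0.1,0,-0.16,0],[0.03,0.1,0,-0.16,0],[0.03,0.102,0,-0.16,0],[0.03,0.104,0,-0.161,0],[0.03,0.106,0,-0.161,0],[0.03,0.106,0,-0.161,0],[0.03,0.106,0,-0.161,0]]]' 25
```

```text
time_s: 15.35
eef_pos: [0.6294, -0.0383, 0.1562]
orientation: [0.192, -3.134, 0.002]
wrist_force: [-11.0, -0.9, 13.6]
finger_gap: 0.0347
grasp_force: 25.1
```

The 11 N reaction along x shows the lever is against the end of the slot. I'll release, retreat and check.

```bash
python3 -m pendant '[[[0.05,0,0,0,0],[0.085,0,0,0,0],[0.085,0,0,0,0],[0.085,0,0,0,0],[0.085,0,0,0,0],[0.085,0,0,0.03,0],[0.085,0,0,0.07,0],[0.085,0,0,0.11,0],[0.085,-0.02,0,0.14,0],[0.085,-0.06,0,0.16,0],[0.085,-0.1,0,0.16,0],[0.085,-0.1,0,0.16,0],[0.085,-0.1,0,0.16,0],[0.085,-0.1,0,0.16,0]]]'
python3 - <<'E'
from h import *
s=env.state(); w,d=viewer.read_camera('wrist'); p,_=viewer.read_camera('side')
c0=proj('wrist',[.618,-.037,.178],s)[0].astype(int); m=(w.max(2)<55).astype(np.uint8); z=np.zeros_like(m); x,y=c0; z[y-30:y+30,x-30:x+30]=m[y-30:y+30,x-30:x+30]
k,l,st,ce=cv2.connectedComponentsWithStats(z); i=1+np.argmax(st[1:,4]); print('knob',onplane('wrist',ce[i],.1775,s),s['time_s'],s['wrist_force'],s['finger_gap'])
C=cloud('wrist',d,s); m=(d>0)&(C[...,0]>.54)&(C[...,0]<.67)&(C[...,1]>.12)&(C[...,1]<.24)&(C[...,2]>.05)&(C[...,2]<.075); print('guard',C[m].mean(0),C[m][:,2].std(),m.sum())
ticket.hand_in()
E
```

```text
time_s: 16.52
eef_pos: [0.5305, -0.0377, 0.3135]
orientation: [-0.192, 3.135, -0.0]
wrist_force: [0.8, -0.4, -0.1]
finger_gap: 0.085
grasp_force: 0.0
knob [[ 0.62207643 -0.03803974  0.1775    ]] 16.5167 [ 0.77860469 -0.39750164 -0.08342996] 0.08499566205158897
guard [0.60023694 0.17383697 0.05900303] 0.0025247567573537305 1250
the job is handed in; nothing more can be done
```

The job is handed in, with no verdict returned: by my camera checks the guard stands upright on the bench at about (0.60, 0.18), the lever is pressed home in the far right slot and released, the hammer, oil bottle and whetstone were never touched, and it took 16.5 s.

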